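# Zero the grog mill and back it off four clicks

### The job

The hopper is off the small burr mill so that it can be set for grinding fired clay. Turn the knurled adjustment ring on top clockwise until you feel the burrs touch, without forcing them, then back it off four clicks and let go of it. Leave everything else on the table where it stands.

Things in the scene. Friction and masses are not known exactly. Their poses are not given: they have to be found in the camera images.
- mill: bench burr mill for fired clay, bolted to the table: grey base plate 165 x 165 x 14 mm, grey motor can 112 mm across, above it an aluminium burr chamber 109 mm across up to 146 mm, the adjustment ring on top up to 206 mm. Origin on the table under the ring's vertical axis, z up; -x points to the discharge chute, +x to the spring plunger; black switch box low on the -y side
- ring_grip (a point): point on the vertical axis of the adjustment ring, 193 mm above the table, where to grip it; its frame turns with the ring, z up. Here the ring is a bare-metal knurled barrel about 56 mm across, free to grip from 180 to 205 mm above the table at any yaw, with an open throat and nothing above it. Clockwise seen from above closes the burrs. 24 clicks to a turn (15 degrees each)
- ring_flange (a point): point on the ring's axis at the top of its toothed flange, 166 mm above the table; flange 86 mm across, 24 teeth. Turning over the clicks takes up to about 0.3 N m either way, dropping to about -0.2 N m as the ring falls into a click; let go, it settles into the nearest click. At the start it stands in a click, 4 to 12 clicks short of touching
- click_roller (a point): axis of the small steel roller (12 mm across, 161 mm above the table) at the end of the spring plunger that makes the clicks by dropping between the flange's teeth; the plunger's aluminium boss on the mill is 22 mm wide, lies 60 to 84 mm from the ring's axis and reaches 167 mm above the table
- upper_burr: steel ring burr in the ring's throat, turned with the ring and carried down by its 1.5 mm thread (0.0625 mm a click); origin on the axis at its lower working face, z up; a position reading is many clicks too coarse to set it by. Once it touches the lower burr the ring's torque climbs by about 0.6 N m a degree and stays up; over 2 N m on top of the clicks chips the burrs
- lower_burr: steel disc burr on the spindle, hidden below the upper burr; origin on the axis at its upper working face, z up. Its height varies by some clicks with wear and shims, too little for a position reading to show. The burrs touch when both faces are at one height, which may fall anywhere between two clicks
- catch_cup: small open steel cup that stands under the mill's chute, 84 mm across, 52 mm tall; origin at the centre of its underside
- hopper: the mill's aluminium feed hopper, taken off and standing mouth down: a funnel 132 mm across and 118 mm tall; origin at the centre of its underside
- sieve: round brass test sieve, 107 mm across, 34 mm tall; origin at the centre of its underside
- brush: flat bench brush with a light wooden handle, 200 mm long, lying down; origin on its underside
- grog_jar: closed jar with a metal lid, 72 mm across, 105 mm tall; origin at the centre of its underside
- bisque_cup: unglazed brown clay cup, 80 mm across, 85 mm tall; origin at the centre of its underside
- bisque_bowl: unglazed brown clay bowl, 128 mm across, 46 mm tall; origin at the centre of its underside
- rib: flat wooden potter's rib lying down, 115 x 52 x 6 mm; origin at the centre of its underside

How it is judged (in metres and radians):
On the way:
1. the burrs are brought to touch: their teeth catch with at least 8 N, 42 mm from the axis (0.3 N m at the ring) (contact force between upper_burr and lower_burr above 8 N), for 0.1 s.
At the end, for the whole second after the job is handed in: The burrs have touched, and the ring now stands at rest four clicks (each 0.0625 mm, 0.25 mm in all) open from there, within 0.05 mm (0.8 of a click, since the touch may fall between two clicks), and has been let go (z of upper_burr in the frame of lower_burr between 0.0002 and 0.0003 m and angular speed of upper_burr below 0.1 rad/s).
It fails at once if the burrs are forced: their teeth are loaded with over 50 N, 42 mm from the axis (2.1 N m at the ring on top of the clicks) (contact force between upper_burr and lower_burr above 50 N).
It fails at once if a loose thing on the table is pushed more than 20 mm from its place (distance of any of catch_cup, hopper, sieve, brush, grog_jar, bisque_cup, bisque_bowl, rib from where it was at the start of the episode above 0.02 m).
It also fails if it takes over 67 s, if anything falls off the work surface, if the arm or the gripper's body presses on something with over 40 N, if the wrist force passes 120 N, or if a joint passes its speed limit or range.

### The arm

A 6-joint arm with a two-finger parallel gripper is mounted at the origin on the work surface. World frame = base frame: x ahead of the robot, y to its left, z up, the work surface at z = 0. Lengths are in m, angles in degrees, forces in N, time in s.
With the tool pointing down it reaches from about 0.325 to 0.85 m from the base axis. Payload 15.5 kg.
Tool frame: the origin (TCP) lies midway between the tips of the shut fingers; the grasp point (between the pads) lies 19 mm behind it; y points along the fingers, x is the direction in which the jaws open and shut, and the axes are right-handed (so a half turn about y gives the same grasp; the last joint's range is limited). The gripper opens to 91 mm and grips with 3 to 60 N. Pads are 32 mm wide; open, the fingers measure 118 mm over their backs; the gripper's body (76 mm by 178 mm) begins 60 mm behind the grasp point.
Start: joints at [57.554, 28.281, 77.091, -0, 74.628, -5.472], TCP at [0.283, 0.557, 0.214] pointing down, gripper open.
Joint ranges: [-166.48, 166.48], [-47.26, 123.95], [12.59, 153.08], [-70.14, 250.14], [6.76, 159.57], [-176.63, 176.63]. Speed limits (degrees/s): [108.29, 108.29, 147.25, 172.46, 172.46, 172.46].

### API

Orientations are given as a 3x3 rotation matrix whose columns are the frame's x, y, z axes.
In Python, from bench import ctrl gives the robot as it stands. The module is installed in compiled form; this text tells all that it offers. Calls block until the motion is done:
- ctrl.goto(position, orientation): joint-space move of the TCP to a pose.
- ctrl.move_l(position, vel=0.15, ori=None, contact_N=None): straight line of the TCP; ori=None keeps the orientation; vel is the mean speed in m/s. With contact_N (N) it stops when the force on the tool has changed by that much, and returns True; else False.
- ctrl.movej(angles): joint-space move.
- ctrl.command_gripper(opening): opening from 0.0 (shut) to 1.0 (fully open); the grip force is fixed at half the most; returns when the fingers have stopped.
- ctrl.sleep(seconds).
- ctrl.ik(position, orientation): joint angles nearest the present ones, or None.
- ctrl.read_camera(name): name is "side" or "top" or "wrist"; returns the picture (384x512x3 uint8, blue, green, red); there is no depth.
- ctrl.camera_params(name): a dict with "fx", "fy", "cx", "cy" (pixels), "D" ([k1, k2, p1, p2, k3] as OpenCV has them; the pictures are not rectified), "pose" (4x4, takes a point from camera to world coordinates); the wrist camera has in their place "T_tool_cam" (4x4, takes a point from camera to tool coordinates, whose origin is the TCP and whose axes are the tool frame's). Camera axes: x right, y up, looking along -z (the intrinsics and any distortion apply to the point x, -y, -z); pixel columns grow to the right and rows downward; lengths in m; the calibration is good to about 2 mm. A picture is of the moment at which its call begins: read the wrist's pose just before it. camera_params takes no time and is no camera call.
A pose or a line that the arm cannot do raises ctrl.MotionError and nothing moves.
- ctrl.sign_off(): hands the job in, once; it reports no verdict.
Readings, each from a call of its own:
- ctrl.current_t(): time.
- ctrl.current_q(): joint angles.
- ctrl.current_dq(): joint speeds.
- ctrl.current_effort(): joint torques, N m.
- ctrl.current_tool_pos(): TCP position.
- ctrl.current_eef_rot(): TCP orientation.
- ctrl.current_contact_force(): force on the tool from outside, world axes, zero at the start.
- ctrl.current_wrist_torque(): the same for the moment, N m.
- ctrl.current_grip_width(): opening from 0.0 (shut) to 1.0 (fully open).
Only numpy, scipy, OpenCV 4.12 (cv2) and the standard library are available. Lean on these libraries where they do the work, as an engineer would, in place of code of your own. Each camera call takes 0.05 s, during which the arm holds its last target.

## Working session

There is one attempt and no reset: what is moved stays moved. The work goes in short steps, each a Python script; the robot and the scene stay as the last script left them, time stands still between calls to the robot, and variables do not carry over. Pictures are saved under pics/ and viewed, and the job is handed in when it is done.

```bash
mkdir -p pics
python3 - <<'E'
from bench import ctrl
import cv2
for n in ("side","top","wrist"):
    print(n,ctrl.camera_params(n)); cv2.imwrite(f"pics/{n}0.png",ctrl.read_camera(n))
print(ctrl.current_t(),ctrl.current_eef_rot(),ctrl.current_wrist_torque(),ctrl.current_contact_force())
E
```

```text
side {'fx': 348.6421045263203, 'fy': 348.6421045263203, 'cx': 257.63090653303607, 'cy': 186.7908822440427, 'D': array([0.01225571, 0.        , 0.        , 0.        , 0.        ]), 'pose': array([[ 0.96646203,  0.13841662, -0.21631456,  0.35220963],
       [-0.25654363,  0.48204714, -0.83774454, -0.93336529],
       [-0.01168395,  0.86514241,  0.50139016,  0.67117221],
       [ 0.        ,  0.        ,  0.        ,  1.        ]])}
top {'fx': 379.66538982192304, 'fy': 379.66538982192304, 'cx': 255.55543656037025, 'cy': 187.30808833405246, 'D': array([0.02070338, 0.        , 0.        , 0.        , 0.        ]), 'pose': array([[-0.02749503,  0.9843869 , -0.17385758,  0.36748324],
       [-0.99944896, -0.02383581,  0.02310062, -0.00353819],
       [ 0.01859591,  0.17439693,  0.98449982,  1.33059354],
       [ 0.        ,  0.        ,  0.        ,  1.        ]])}
wrist {'fx': 317.5894888898813, 'fy': 317.5894888898813, 'cx': 255.2467245099105, 'cy': 194.9852789962307, 'D': array([-0.08848243,  0.        ,  0.        ,  0.        ,  0.        ]), 'T_tool_cam': array([[ 9.99999748e-01,  1.76953020e-05,  7.09891075e-04,
        -8.71960126e-04],
       [ 6.84024039e-04,  2.44473763e-01, -9.69655666e-01,
        -1.70500077e-01],
       [-1.90708092e-04,  9.69655907e-01,  2.44473689e-01,
         6.81687997e-02],
       [ 0.00000000e+00,  0.00000000e+00,  0.00000000e+00,
         1.00000000e+00]])}
0.15 [[ 4.53561737e-01 -4.74023839e-04 -8.91224734e-01]
 [ 8.91224419e-01 -7.52601865e-04  4.53561978e-01]
 [-8.85736586e-04 -9.99999604e-01  8.11102110e-05]] [-0.03558053 -0.00477453 -0.06464237] [-0.09609983  0.74017013 -0.95182935]
```

View pics/top0.png

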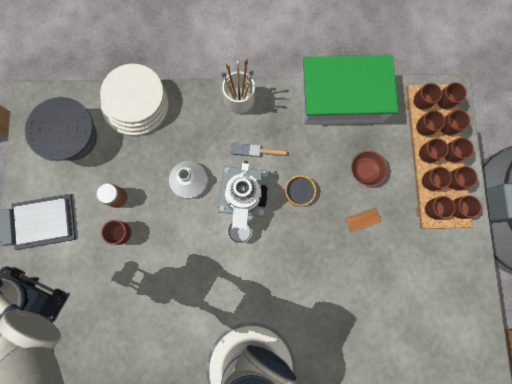

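View pics/side0.png

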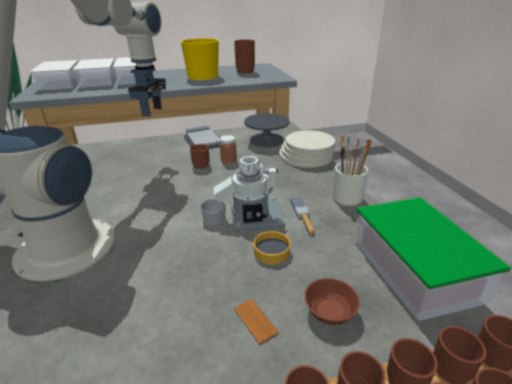

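View pics/wrist0.png

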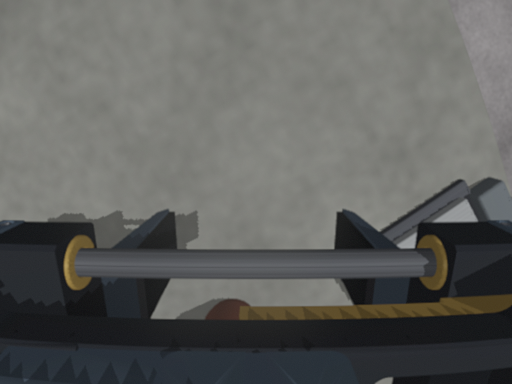

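The top view shows the mill ring at about (243,187), with the chute pointing down and the plunger up in the image. The hopper is at (187,180), the sieve at (300,191) and the catch cup at (240,231). I'll zoom in on the mill.

Run:
```python
import cv2
a=cv2.imread("pics/top0.png")[140:250,160:330]; cv2.imwrite("pics/topz.png",cv2.resize(a,None,fx=4.6,fy=4.6,interpolation=cv2.INTER_CUBIC))
a=cv2.imread("pics/side0.png")[140:270,180:330]; cv2.imwrite("pics/sidez.png",cv2.resize(a,None,fx=4.6,fy=4.6,interpolation=cv2.INTER_CUBIC))
```

```text
(no output)
```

View pics/topz.png

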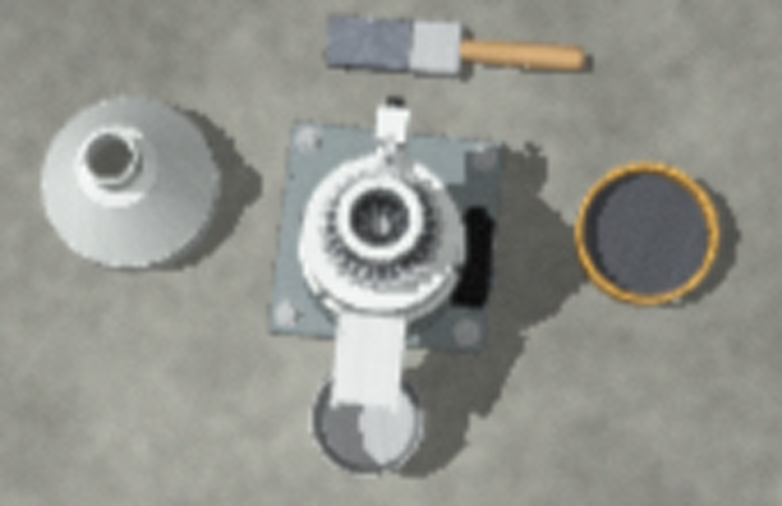

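View pics/sidez.png

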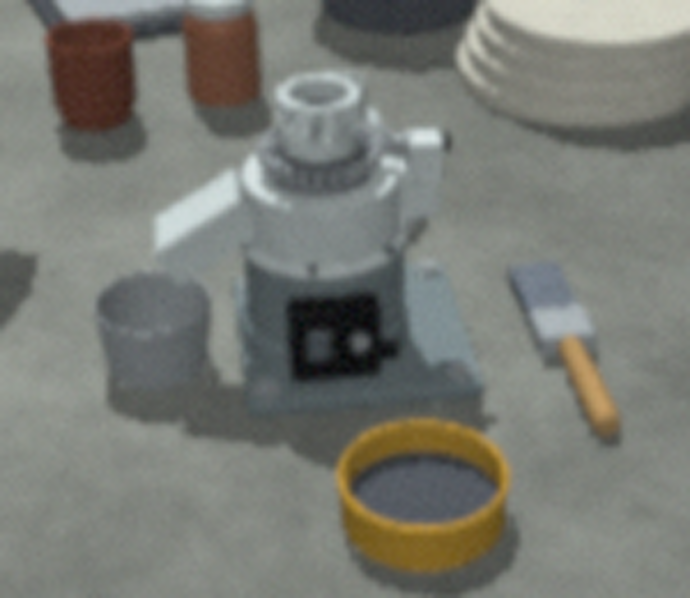

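```bash
cat > h.py <<'E'
from bench import ctrl
import numpy as np, cv2
def ray(uv,P,pose):
    K=np.array([[P['fx'],0,P['cx']],[0,P['fy'],P['cy']],[0,0,1]])
    p=cv2.undistortPoints(np.array([[uv]],float),K,P['D'])[0,0]
    return pose[:3,3],pose[:3,:3]@np.array([p[0],-p[1],-1])
def atz(uv,cam,z,pose=None):
    P=ctrl.camera_params(cam); pose=P['pose'] if pose is None else pose
    o,d=ray(uv,P,pose); return o+d*(z-o[2])/d[2]
def toolpose():
    T=np.eye(4);T[:3,:3]=ctrl.current_eef_rot();T[:3,3]=ctrl.current_tool_pos();return T
E
python3 - <<'E'
from h import *
f=lambda u,v,ox,oy:((u+.5)/4.6-.5+ox,(v+.5)/4.6-.5+oy)
print(atz(f(381,217,160,140),'top',.206),atz(f(319,94,180,140),'side',.206))
c=[atz(f(*p,160,140),'top',.014) for p in((292,122),(503,145),(482,350),(268,333))]
print(c,np.mean(c,0)); 
for a,b in((0,1),(3,2),(2,1),(3,0)): d=c[b]-c[a];print(np.linalg.norm(d),np.degrees(np.arctan2(d[1],d[0])))
for n,p,z in(('brush',(330,45),.01),('brushend',(590,55),.01),('hop',(115,157),.118),('sieve',(647,233),.034),('cup',(367,425),.052)):print(n,atz(f(*p,160,140),'top',z))
E
```

```text
[0.56864032 0.00948438 0.206     ] [0.56930473 0.00943623 0.206     ]
[array([0.67912105, 0.07874954, 0.014     ]), array([ 0.657159  , -0.08362175,  0.014     ]), array([ 0.49902909, -0.06239658,  0.014     ]), array([0.51605477, 0.09890131, 0.014     ])] [0.58784098 0.00790813 0.014     ]
0.16384983091229557 -97.70297511793761
0.1621939748787053 -96.02549932622696
0.15954803333362122 -7.644897662975152
0.16430674027963457 -7.0449092776627635
brush [0.74103382 0.04859737 0.01      ]
brushend [ 0.72842165 -0.15435802  0.01      ]
hop [0.63198474 0.1973849  0.118     ]
sieve [ 0.58229414 -0.18882153  0.034     ]
cup [0.44272485 0.02473554 0.052     ]
```

Both cameras agree on the ring axis to within 1 mm: about (0.569, 0.0095). The mill's yaw is about -7°. Next I'll plan the wrist yaw range.

```bash
cat >> h.py <<'E'
C=np.array([0.569,0.0095])
def R(yaw): # tool x at world yaw, tool y down
    a=np.radians(yaw); x=np.array([np.cos(a),np.sin(a),0]);y=np.array([0,0,-1.]);return np.c_[x,y,np.cross(x,y)]
E
python3 - <<'E'
from h import *
for y in range(-180,181,30):
    for z in (.30,.175):
        q=ctrl.ik([*C,z],R(y)); print(y,z,None if q is None else np.round(q,2))
t=ctrl.current_t(); r=np.array([ctrl.current_wrist_torque() for _ in range(20)]); print(r.mean(0),r.std(0),ctrl.current_t()-t)
r=np.array([ctrl.current_effort() for _ in range(20)]); print(r.mean(0),r.std(0))
E
```

```text
-180 0.3 [ -5.06  19.57  77.81  -0.    82.62 174.94]
-180 0.175 [ -5.06  26.17  87.93  -0.    65.9  174.94]
-150 0.3 [ -5.06  19.57  77.81   0.    82.62 144.94]
-150 0.175 [ -5.06  26.17  87.93   0.    65.9  144.94]
-120 0.3 [ -5.06  19.57  77.81  -0.    82.62 114.94]
-120 0.175 [ -5.06  26.17  87.93  -0.    65.9  114.94]
-90 0.3 [-5.06 19.57 77.81 -0.   82.62 84.94]
-90 0.175 [-5.06 26.17 87.93 -0.   65.9  84.94]
-60 0.3 [-5.06 19.57 77.81  0.   82.62 54.94]
-60 0.175 [-5.06 26.17 87.93  0.   65.9  54.94]
-30 0.3 [-5.06 19.57 77.81 -0.   82.62 24.94]
-30 0.175 [-5.06 26.17 87.93 -0.   65.9  24.94]
0 0.3 [-5.06 19.57 77.81 -0.   82.62 -5.06]
0 0.175 [-5.06 26.17 87.93 -0.   65.9  -5.06]
30 0.3 [ -5.06  19.57  77.81  -0.    82.62 -35.06]
30 0.175 [ -5.06  26.17  87.93  -0.    65.9  -35.06]
60 0.3 [ -5.06  19.57  77.81   0.    82.62 -65.06]
60 0.175 [ -5.06  26.17  87.93   0.    65.9  -65.06]
90 0.3 [ -5.06  19.57  77.81  -0.    82.62 -95.06]
90 0.175 [ -5.06  26.17  87.93  -0.    65.9  -95.06]
120 0.3 [  -5.06   19.57   77.81   -0.     82.62 -125.06]
120 0.175 [  -5.06   26.17   87.93   -0.     65.9  -125.06]
150 0.3 [  -5.06   19.57   77.81    0.     82.62 -155.06]
150 0.175 [  -5.06   26.17   87.93    0.     65.9  -155.06]
180 0.3 [ -5.06  19.57  77.81  -0.    82.62 174.94]
180 0.175 [ -5.06  26.17  87.93  -0.    65.9  174.94]
[-0.03558053 -0.00477453 -0.06464237] [0.00000000e+00 8.67361738e-19 1.38777878e-17] 0.0
[ 1.24322374e-03 -8.79203582e+01 -3.82046449e+01  7.07898312e-02
  5.03597909e-02 -1.03943178e-04] [0. 0. 0. 0. 0. 0.]
```

Run:
```python
from h import *
ctrl.goto([*C,.30],R(105)); print(ctrl.current_t(),ctrl.current_q())
T=toolpose(); im=ctrl.read_camera("wrist"); cv2.imwrite("pics/w1.png",im)
P=ctrl.camera_params("wrist"); np.save("w1.npy",T@P['T_tool_cam']); print(T)
```

```text
2.375 [-4.99837313e+00  1.95742805e+01  7.78166230e+01  9.69324716e-03
  8.26227505e+01 -1.10025301e+02]
[[-2.59251962e-01 -2.22782158e-04 -9.65809697e-01  5.68946800e-01]
 [ 9.65809693e-01  1.87903659e-04 -2.59252004e-01  1.01267920e-02]
 [ 2.39235897e-04 -9.99999958e-01  1.66450775e-04  2.99878767e-01]
 [ 0.00000000e+00  0.00000000e+00  0.00000000e+00  1.00000000e+00]]
```

View pics/w1.png

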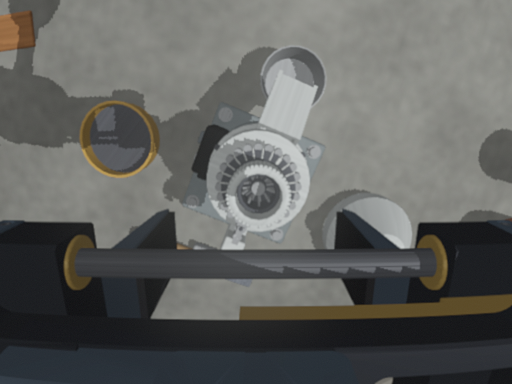

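The wrist view shows the ring centred at about (258,192), framed by the open fingers. I'll check that in world coordinates.

Run:
```python
from h import *
im=cv2.imread("pics/w1.png")[140:245,190:330]; cv2.imwrite("pics/w1z.png",cv2.resize(im,None,fx=5,fy=5,interpolation=cv2.INTER_CUBIC))
for uv in((258,192),):print(atz(uv,'wrist',.206,np.load("w1.npy")))
for y in(.206,):
  T=np.load("w1.npy");P=ctrl.camera_params("wrist")
  K=np.array([[P['fx'],0,P['cx']],[0,P['fy'],P['cy']],[0,0,1]])
  p=np.linalg.inv(T)@np.array([.569,.0095,.206,1]); print(p, cv2.projectPoints(np.array([[[p[0],-p[1],-p[2]]]]),np.zeros(3),np.zeros(3),K,P['D'])[0])
```

```text
[0.56379497 0.0101199  0.206     ]
[ 4.10592700e-04 -2.16318372e-03 -2.73154045e-01  1.00000000e+00] [[[255.7241078  197.50034503]]]
```

View pics/w1z.png

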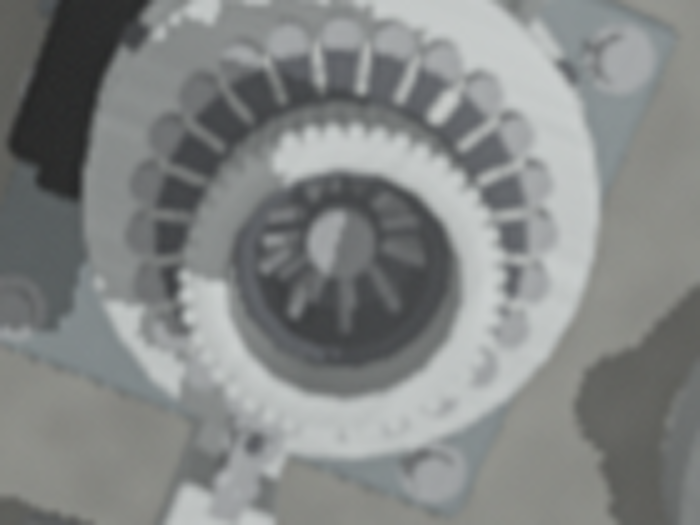

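Rim centre in the zoom is at about (258.7,195.9), which suggests a y offset of about 2 mm from my first estimate. I'll split the difference, descend, grip, and read the side load.

Run:
```python
from h import *
print(atz((258.7,195.9),'wrist',.206,np.load("w1.npy")))
c=np.array([0.568,0.0113])
r=ctrl.move_l([*c,.175],vel=.15,contact_N=8); print(r,ctrl.current_t(),ctrl.current_tool_pos(),ctrl.current_contact_force(),ctrl.current_wrist_torque(),ctrl.current_q())
if not r:
    ctrl.sleep(.2);print(ctrl.current_tool_pos(),ctrl.current_contact_force(),ctrl.current_wrist_torque())
    ctrl.command_gripper(0.0)
    print(ctrl.current_t(),ctrl.current_grip_width()*91,ctrl.current_tool_pos(),ctrl.current_contact_force(),ctrl.current_wrist_torque(),ctrl.current_effort()[5])
    ctrl.sleep(.2);print(ctrl.current_t(),ctrl.current_grip_width()*91,ctrl.current_tool_pos(),ctrl.current_contact_force(),ctrl.current_wrist_torque(),ctrl.current_effort()[5])
    print(ctrl.current_q())
```

```text
[0.56696567 0.01160045 0.206     ]
False 3.4083 [0.56852319 0.01131385 0.17581694] [ 0.16323414 -0.19530298  0.18096424] [ 0.02579038  0.0216238  -0.02702519] [-4.87667983e+00  2.60466491e+01  8.80009634e+01  6.83430284e-04
  6.58786785e+01 -1.09879823e+02]
[0.5683776  0.01126335 0.17573117] [-0.7595718  -0.45167404  0.33453545] [ 0.0633148   0.01902478 -0.04678599]
4.25 55.35280768300215 [0.56764534 0.01233807 0.17496805] [-2.45268501  9.04831699  2.49221371] [ 1.54629601  0.33777845 -0.12749196] -0.09501525666564703
4.45 55.205217877178846 [0.56767464 0.01233372 0.17499801] [-1.47274115  9.00451334  3.55852063] [ 1.50248384  0.30119219 -0.14865951] -0.0943784206174314
[-4.83502657e+00  2.60860297e+01  8.80825078e+01  9.56734700e-02
  6.58712290e+01 -1.09878647e+02]
```

Gripped, 55 mm across. A 9 N side load shows the axis at y≈0.0123, so I'll recentre. Then I'll turn the first 3 clicks in logged steps; at least 4 are safe.

Run:
```python
from h import *
ctrl.move_l([.568,.0126,.175],vel=.02)
q0=np.array(ctrl.ik([.568,.0126,.175],R(105))); np.save("q0.npy",q0); print(q0,ctrl.current_t(),ctrl.current_contact_force())
for a in np.arange(0,46,3):
    q=q0.copy();q[5]+=a;ctrl.movej(q)
    print(a,round(ctrl.current_t(),3),"q6 %.2f"%(ctrl.current_q()[5]-q0[5]),"tz %.3f eff %.3f"%(ctrl.current_wrist_torque()[2],ctrl.current_effort()[5]),np.round(ctrl.current_contact_force(),1),np.round(ctrl.current_tool_pos()*1e3,1))
```

```text
[-4.75083284e+00  2.60967417e+01  8.80620297e+01 -2.54444375e-14
  6.58412286e+01 -1.09750833e+02] 4.7 [-2.22059519 -2.1431554   2.38516503]
0 4.95 q6 -0.00 tz -0.057 eff -0.054 [-4.7 -2.3  3.4] [567.7  12.5 175. ]
3 5.2 q6 3.02 tz 0.063 eff 0.539 [-4.9 -2.   4. ] [567.7  12.5 175. ]
6 5.45 q6 6.02 tz -0.067 eff 0.435 [-4.9 -2.8  4. ] [567.7  12.5 175. ]
9 5.7 q6 9.03 tz -0.164 eff 0.327 [-5.2 -2.3  4. ] [567.7  12.6 175. ]
12 5.95 q6 12.02 tz -0.232 eff 0.229 [-4.7 -2.8  3.9] [567.7  12.6 175. ]
15 6.2 q6 14.98 tz -0.153 eff 0.346 [-5.5 -1.4  4.3] [567.7  12.6 175. ]
18 6.45 q6 17.97 tz 0.050 eff 0.541 [-5.4 -0.3  5. ] [567.7  12.6 175. ]
21 6.7 q6 20.98 tz -0.025 eff 0.436 [-5.3 -1.9  4.7] [567.7  12.7 175. ]
24 6.95 q6 23.98 tz -0.122 eff 0.329 [-5.2 -1.   4.5] [567.7  12.7 175. ]
27 7.2 q6 26.97 tz -0.249 eff 0.239 [-4.8 -1.2  3.7] [567.7  12.7 175. ]
30 7.45 q6 29.96 tz -0.170 eff 0.306 [-4.9 -0.3  3.3] [567.7  12.7 175. ]
33 7.7 q6 32.95 tz 0.064 eff 0.546 [-4.9  0.4  4.7] [567.7  12.8 175. ]
36 7.95 q6 35.96 tz -0.027 eff 0.437 [-4.3  0.7  4.9] [567.7  12.8 175. ]
39 8.2 q6 38.96 tz -0.135 eff 0.330 [-5.2  1.   4.1] [567.7  12.8 175. ]
42 8.45 q6 41.95 tz -0.263 eff 0.237 [-5.2  1.3  3.7] [567.8  12.8 175. ]
45 8.7 q6 44.95 tz -0.136 eff 0.300 [-4.3  1.7  4.3] [567.8  12.9 175. ]
```

The click pattern repeats cleanly every 15°, with no slip. I'll continue in 1.5° steps and watch the residual against the learned pattern.

```bash
cat > run2.py <<'E'
from h import *
import json
q0=np.load("q0.npy"); L=[]
def go(a):
    q=q0.copy();q[5]+=a;ctrl.movej(q)
    r=(a,ctrl.current_t(),ctrl.current_q()[5]-q0[5],ctrl.current_effort()[5],ctrl.current_wrist_torque()[2]);L.append(r);return r
tab={}
init=lambda p:np.interp(p,[0,3,6,9,12,15],[.32,.54,.436,.33,.238,.32])
def base(a):
    p=a%15
    ks=sorted(tab)
    if len(ks)<10: return init(p)
    return np.interp(p,ks,[np.median(tab[k]) for k in ks],period=15)
a=45.;hit=False;step=1.5
while a<240:
    a+=step; r=go(a); res=r[3]-base(a)
    if step<1.5 or abs(res)>.1: print("a %.1f t %.2f q %.2f eff %.3f tz %.3f res %.3f"%(*r,res))
    if res>.55 or r[3]>1.15: hit=True;break
    if res>.15: step=.5
    else:
        if step==1.5: tab.setdefault(round(a%15,1),[]).append(r[3])
        elif res<.08:
            step=1.5-(a%1.5) if a%1.5>1e-6 else 1.5
            if step<1.5: a+=step; go(a); step=1.5
    if r[1]>50: break
print(hit,a,ctrl.current_t(),ctrl.current_contact_force(),ctrl.current_tool_pos())
print({k:np.round(v,3).tolist() for k,v in sorted(tab.items())})
json.dump(L,open("log2.json","w"))
E
python3 run2.py
```

```text
a 48.0 t 9.20 q 47.92 eff 0.296 tz 0.111 res -0.244
a 49.5 t 9.45 q 49.42 eff 0.246 tz -0.037 res -0.242
a 51.0 t 9.70 q 50.93 eff 0.193 tz -0.040 res -0.243
a 52.5 t 9.95 q 52.43 eff 0.145 tz -0.097 res -0.238
a 54.0 t 10.20 q 53.93 eff 0.086 tz -0.137 res -0.244
a 55.5 t 10.45 q 55.43 eff 0.038 tz -0.147 res -0.246
a 57.0 t 10.70 q 56.93 eff -0.021 tz -0.265 res -0.259
a 58.5 t 10.95 q 58.43 eff -0.074 tz -0.324 res -0.353
a 60.0 t 11.20 q 59.93 eff 0.088 tz -0.167 res -0.232
a 79.5 t 14.45 q 79.42 eff 0.372 tz 0.145 res 0.126
a 81.0 t 14.70 q 80.90 eff 0.726 tz 0.551 res 0.533
a 81.5 t 14.95 q 81.39 eff 0.746 tz 0.715 res 0.570
True 81.5 14.95 [-3.51699666  4.88369712  2.73382842] [0.56805273 0.01312005 0.1749923 ]
{0.0: [0.088, 0.089], 1.5: [0.346, 0.347, 0.346], 3.0: [0.296, 0.296, 0.296], 4.5: [0.246, 0.245, 0.372], 6.0: [0.193, 0.193], 7.5: [0.145, 0.14], 9.0: [0.086, 0.083], 10.5: [0.038, 0.031], 12.0: [-0.021, -0.022], 13.5: [-0.074, -0.075]}
```

Touch is clear. It starts at about 79.3° from the starting click, or 5.3 clicks, and torque has climbed by about 0.7 N m. The click 4 off from there is at 15° (4.29 clicks, about 0.268 mm; the next one, at 30°, would be 0.206 mm). I'll hold briefly, then back off while watching the pattern for slip.

Run:
```python
from h import *
q0=np.load("q0.npy")
ctrl.sleep(.25);print(ctrl.current_q()[5]-q0[5],ctrl.current_effort()[5],ctrl.current_wrist_torque()[2])
for a in [80,78,75]+list(np.arange(72,14,-3)):
    q=q0.copy();q[5]+=a;ctrl.movej(q)
    print(a,round(ctrl.current_t(),2),"q6 %.2f"%(ctrl.current_q()[5]-q0[5]),"tz %.3f eff %.3f"%(ctrl.current_wrist_torque()[2],ctrl.current_effort()[5]))
ctrl.sleep(.3);print(ctrl.current_t(),ctrl.current_q()[5]-q0[5],ctrl.current_effort()[5],ctrl.current_wrist_torque())
```

```text
81.38302138011018 0.6752964109182358 0.6684837835042602
80 15.45 q6 79.88 tz 0.373 eff 0.196
78 15.7 q6 77.88 tz 0.283 eff -0.047
75 15.95 q6 74.92 tz 0.035 eff -0.486
72 16.2 q6 71.92 tz -0.107 eff -0.528
69 16.45 q6 68.92 tz 0.056 eff -0.423
66 16.7 q6 65.91 tz 0.133 eff -0.316
63 16.95 q6 62.91 tz 0.317 eff -0.209
60 17.2 q6 59.92 tz 0.018 eff -0.458
57 17.45 q6 56.92 tz -0.081 eff -0.528
54 17.7 q6 53.92 tz 0.021 eff -0.423
51 17.95 q6 50.91 tz 0.104 eff -0.315
48 18.2 q6 47.91 tz 0.166 eff -0.208
45 18.45 q6 44.92 tz 0.008 eff -0.461
42 18.7 q6 41.92 tz -0.013 eff -0.528
39 18.95 q6 38.92 tz 0.058 eff -0.423
36 19.2 q6 35.91 tz 0.173 eff -0.315
33 19.45 q6 32.91 tz 0.273 eff -0.208
30 19.7 q6 29.92 tz 0.037 eff -0.461
27 19.95 q6 26.92 tz -0.042 eff -0.528
24 20.2 q6 23.92 tz 0.036 eff -0.423
21 20.45 q6 20.91 tz 0.188 eff -0.315
18 20.7 q6 17.91 tz 0.237 eff -0.208
15 20.95 q6 14.92 tz 0.022 eff -0.461
21.25 14.945619336639496 0.012266576522961259 [-0.02409669  0.93519238  0.02159459]
```

The pattern is unchanged, so nothing slipped. The ring is now in the click at 15°. I'll release, lift straight up and verify.

Run:
```python
from h import *
ctrl.command_gripper(1.0); print(ctrl.current_t(),ctrl.current_grip_width(),ctrl.current_contact_force(),ctrl.current_wrist_torque())
p=np.array(ctrl.current_tool_pos()); ctrl.move_l([p[0],p[1],.30],vel=.12)
q=np.load("q0.npy"); q6=q[5]
qq=np.array(ctrl.current_q()); qq[5]=q6; ctrl.movej(qq); ctrl.sleep(.3)
cv2.imwrite("pics/w2.png",ctrl.read_camera("wrist")); cv2.imwrite("pics/top2.png",ctrl.read_camera("top"))
a=cv2.imread("pics/w1.png")[140:245,190:330];b=cv2.imread("pics/w2.png")[140:245,190:330]
cv2.imwrite("pics/cmp.png",cv2.resize(np.hstack([a,b]),None,fx=2.8,fy=2.8,interpolation=cv2.INTER_CUBIC))
d=cv2.absdiff(cv2.imread("pics/top0.png"),cv2.imread("pics/top2.png")).max(2)
cv2.imwrite("pics/top2d.png",cv2.imread("pics/top2.png"))
print(ctrl.current_t())
```

```text
21.9583 0.9993455301731873 [ 0.28123502  0.08567759 -0.02054   ] [ 0.07481556 -0.02468433 -0.04802563]
23.9167
```

View pics/cmp.png

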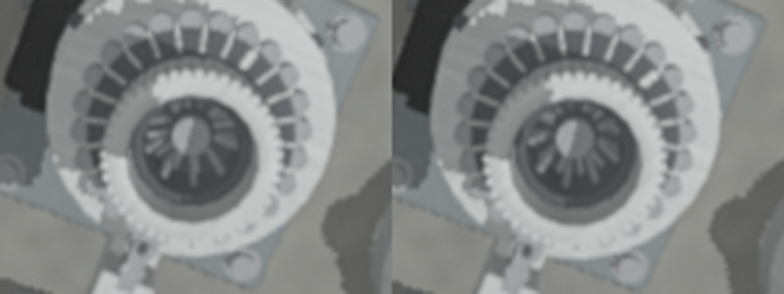

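View pics/top2.png

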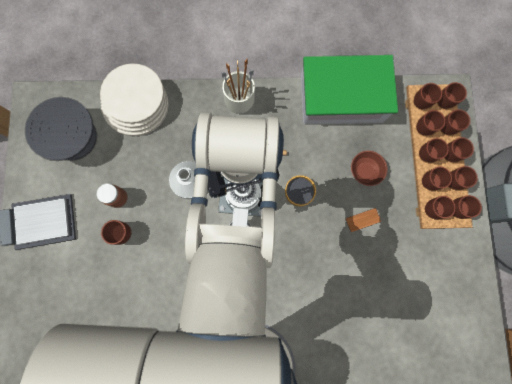

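In the comparison the flange teeth line up with the plunger as before, so the ring rests in a click. The top view shows the loose items still in place (hopper 187,180; sieve 300,191). Handing in.

```bash
python3 -c "
from bench import ctrl
ctrl.sign_off(); print(ctrl.current_t())"
```

```text
the job is handed in; nothing more can be done
the job is handed in; nothing more can be done
```

The mill is set. I turned the ring clockwise in one grip until the burrs touched, then backed it off four clicks, let go and handed in at about 24 s of the 67 s. The hand-in reports no verdict.

- **Touch:** the burrs met about 79.3–79.5° from the starting click (5.3 clicks). I stopped at 81.4°, with the torque about 0.7 N m above the click pattern and the limit at 2 N m, and held it there for over 0.25 s.
- **Setting:** because the touch fell between two clicks, I stopped in the nearest one, at 15° from the start. That is about 4.3 clicks open, or 0.27 mm; the allowed range is 0.20–0.30 mm. This figure comes from the ring angle, as the gap could not be measured directly.
- **Slip:** the click torque pattern repeated at the same angles turning both ways, so the grip did not slip.
- **Release:** after letting go, the tool showed no contact force. The wrist camera showed the flange teeth lined up with the plunger as at the start, so the ring is resting in a click.
- **Other items:** in the last top view, the loose things that could be seen stood where they were. The arm hid the catch cup and most of the brush, so I did not confirm those two.
- **Disagreement:** the overhead and side cameras put the ring's axis 2–3 mm from where the wrist camera and the grip force did. I recentred after gripping, which brought the side load down to about 5 N.

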